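# Stow a marbled tile on the draining ramp

### The arm

A 6-joint arm with a two-finger parallel gripper is mounted at the origin on the work surface. World frame = base frame: x ahead of the robot, y to its left, z up, the work surface at z = 0. Lengths are in mm, angles in rad, forces in N, time in s.
With the tool pointing down it reaches from about 350 to 875 mm from the base axis. Payload 4.2 kg.
Tool frame: the origin (TCP) lies midway between the tips of the shut fingers; the grasp point (between the pads) lies 19 mm behind it (arm.tcp_to_grasp is the distance from the TCP to the grasp point, in mm); z points along the fingers, y is the line along which they close (so a half turn about z gives the same grasp; the last joint's range is limited). The gripper opens to 85 mm and grips with 20 to 120 N. Pads are 22 mm wide; open, the fingers measure 114 mm over their backs; the gripper's body (76 mm by 85 mm) begins 54 mm behind the grasp point. The pads swing forward as they close: fully open they stand 13 mm farther back than shut.
Start: joints at [1.604, 0.385, 0.008, 0, -1.194, -0.259], TCP at [139.897, 609.121, 231.312] pointing down, gripper open.
Joint ranges: [-3.14, 3.14], [-1.21, 2.06], [-1.07, 1.41], [-3.16, 2.05], [-2.99, -0.16], [-3.1, 3.1]. Speed limits (rad/s): [2.79, 2.79, 3.14, 3.14, 3.14, 3.14].

### API

Orientations are given as a unit quaternion [x, y, z, w].
In Python, from bench import arm gives the robot as it stands.
- The arm moves only by the tool arm_command, never from a script. Its argument "rows" is a list of rows, each a list of 2 entries, a list of its own where there are three numbers: the shift along the tool's x, y, z as a fraction of full scale, then the turn, a rotation vector about the tool's x, y, z as a fraction of full scale. In form: [[[x, y, z], [wx, wy, wz]], ...]. A call has 1 to 5 rows; each row is the pose to reach, as a shift and turn from the pose commanded when the call began, along the tool's axes at that moment, turning the shorter way round; what a row does not reach only later rows make up. Full scale, the value 1, is 0.25 m for a shift and 180 degrees for a turn. A row lasts 1/10 s, in which the tool goes at most 50 mm and 8.59 degrees, less where a joint would pass 70% of its speed; a pose out of reach is approached as far as the arm can. A call with a number of a shift or a turn outside -1 to 1 is refused whole. A call with a gripper value outside its range is refused whole. "grip" is the opening, from 0 (shut) to 1 (fully open), set as the call begins (left out, the last holds). The fingers move at their own pace and stop on an object; the grip force is fixed at half the most. Time passes only in rows, so rows that repeat a pose let the fingers close. It gives the time, the measured TCP pose, the force, the opening and the grip force at its end, in the units of the state.
- arm.read_state(): the state, without advancing time (a new reading comes with each control period).
- arm.get_image(name): name is "scene" or "top" or "wrist"; returns (picture, depth): 420x560x3 uint8, blue, green, red; 420x560 float32, mm along the optical axis (not along the pixel's ray), 0 where there is no reading.
- arm.camera_info(name): a dict with "fx", "fy", "cx", "cy" (pixels), "extrinsics" (4x4, takes a point from camera to world coordinates). Camera axes: x right, y down, z forward; pixel columns grow to the right and rows downward; lengths in mm; the calibration is good to about 2 mm. A picture is of the moment at which its call begins: read the wrist's pose just before it. camera_info takes no time and is no camera call; for the wrist camera it gives the pose at the moment of the call.
- arm.job_done(): hands the job in; it is judged then, once.
Trained networks look in the newest picture that a camera, given by its name, has taken for a name from the list of things; names that differ only in an ending like _2 or _b are one class to them, and where a whole thing is asked for, a point or a joint stands for the part that bears it (a point fixed in the world has none). Each returns a list of dicts, best first, with "score" (0 to 1); they miss things now and then, are a little off and sometimes report something else, mostly with a low value. They report only what shows in the picture. A call takes as long as a camera call.
- arm.spot_in(camera, query): "position" ([column, row] in pixels, amid what is visible of it).
The state is a dict: "clock": time; "joints": joint angles; "joint_vel": joint speeds; "joint_efforts": joint torques, N m; "position": TCP position; "ee_rot": TCP orientation; "contact_force": force on the tool from outside, world axes, zero at the start; "wrist_torque": the same for the moment, N m; "gripper_width": finger opening in mm; "grasp_force": force on a finger pad.
Only numpy, scipy, OpenCV 4.12 (cv2) and the standard library are available. Lean on these libraries where they do the work, as an engineer would, in place of code of your own. Each camera call takes 0.05 s, during which the arm holds its last target. There are 200 camera calls.

### The job

Take the wooden tile carrier with the red dots from the bench, set it on the low foot of the draining ramp, long side along the ramp, and let go of it there. Then slide it up the ramp against the orange sprung stop, pressing gently only until the little yellow catch springs up behind it and holds it there; do not ram the stop (keep the push on it well under 12 N). Leave the blue-dotted carrier, the paint jars, the brush and the brass weight alone.

Things in the scene. Friction and masses are not known exactly. Their poses are not given: they have to be found in the camera images.
- carrier_mid (a point): Centre (15 mm above its underside) of the red-dotted tile carrier: a loose wooden block 90 mm long (its x) x 60 mm wide (y) x 30 mm high (z), a grey tile with six red dots inlaid on top; 0.25 to 0.46 kg. It lies flat on the bench, left or right of the ramp; the two ends are alike. Grasp it across its 60 mm width.
- carrier: The same carrier, origin at the centre of its underside.
- bed: Sloping aluminium bed of the draining ramp (fixed), 390 mm long x 130 mm wide, rising at 0.14 rad away from the robot. Origin: middle of its low edge, on its upper surface, 12 mm above the bench; x runs up the slope, y across it, z square to the surface. The carrier stays by friction where it is left on it. The first 75 mm are open at both sides (the foot).
- entry (a point): Mid-point of the rail channel's mouth, on the bed surface 120 mm up the slope. From here up run two blue rails 14 mm high and 68 mm apart (4 mm play each side of the carrier); below it, from 76 to 120 mm up the slope, flared lead-ins of the same height open to about 91 mm.
- head: Fixed grey block at the ramp top, origin on the bed surface 330 mm up the slope. On an adjusting screw it carries the orange stop pad and the yellow catch, which shift together. The pad's face has been set somewhere from 240 to 280 mm up the slope from the bed's origin; this setting is not measured: find it by feel or sight. Pushing does not change it. All is under 45 mm above the bed.
- buffer (a joint): Spring travel of the orange stop pad (54 mm wide, 26 mm high), m: 0 = out, grows as it is pushed up-slope, hard end at 0.008. About 0.8 N starts it and each mm adds 0.8 N. Pushed in a little over 3 mm (about 3.3 N) the catch clears the carrier; slope, friction on the bed and any downward drag of the pushing fingers come on top, so the hand may feel 6 to 13 N.
- catch (a joint): Yellow sprung catch, rad: 0 = up, about 6 mm proud of the bed in mid-channel, 14 mm wide, its upright face 87 mm down-slope of the pad's face; about 0.1 = pressed flush. The carrier runs over it and holds it down (a little more drag); it springs back to 0 once the carrier's lower end has passed it and then holds the carrier, the pad still pressed in 2 to 3 mm.
- blue_carrier_mid (a point): Centre of the look-alike carrier with blue dots (same size and weight, leave alone).
- jar_red: Loose paint jar, red, 60 mm across, 70 mm high, origin under its centre (bystander).
- jar_violet: Loose paint jar, violet, same size (bystander).
- jar_green: Loose paint jar, green, same size (bystander).
- brush: Loose brush lying on the bench on the left (bystander).
- weight: Loose brass weight, 48 mm across, 35 mm high (bystander).

How it is judged:
By the outcome, as a careful person would: the job done as asked, in the order asked, and still so for the second after the job is handed in, with the robot touching nothing.
It also fails if it takes over 67 s, if anything falls off the work surface, if the arm or the gripper's body presses on something with over 40 N, if the wrist force passes 120 N, or if a joint passes its speed limit or range.

## Working session

There is one attempt and no reset: what is moved stays moved. The work goes in short steps, Python scripts to look and compute and a tool call to move; the robot and the scene stay as the last step left them, time stands still between calls to the robot, and variables do not carry over. Pictures are saved under pics/ and viewed, at most 10 in all, crops included, and the job is handed in when it is done.

Besides the shell and the picture viewer there is one more tool, called after "Call:" as name(argument=value, ...), one argument or row to a line, values as JSON. arm_command: Moves the arm, as the interface text tells. Shift numbers are shares of 0.25 m and turn numbers shares of 180 degrees, none past 1 either way. Its arguments: {"type":"object","properties":{"rows":{"type":"array","items":{"type":"array"}},"grip":{"type":"number"}},"required":["rows"]}

```bash
ls; mkdir -p pics
cat > h.py <<'E'
import numpy as np, cv2
from scipy.spatial.transform import Rotation as R
from bench import arm
def world(cam,uv,depth=None,z=None,info=None):
    i=info or arm.camera_info(cam);E=np.array(i["extrinsics"])
    r=np.array([(uv[0]-i["cx"])/i["fx"],(uv[1]-i["cy"])/i["fy"],1.])
    if depth is not None: return E[:3,:3]@(r*depth)+E[:3,3]
    d=E[:3,:3]@r; return E[:3,3]+d*(z-E[2,3])/d[2]
def dep(D,uv,k=2):
    c,r=int(round(uv[0])),int(round(uv[1]));w=D[max(0,r-k):r+k+1,max(0,c-k):c+k+1];w=w[w>0]
    return float(np.median(w)) if w.size else None
def row(pos,rot):
    """shift/turn fractions from current measured pose to world target"""
    s=arm.read_state();q=R.from_quat(s["ee_rot"])
    return np.round(q.inv().apply(np.array(pos)-s["position"])/250,4), np.round((q.inv()*rot).as_rotvec()/np.pi,4)
E
python3 - <<'E'
from h import *
s=arm.read_state();print({k:np.round(v,3) for k,v in s.items()})
for c in("top","scene"):
    p,D=arm.get_image(c);cv2.imwrite(f"pics/{c}0.png",p);np.save(f"{c}0.npy",D)
    for q in("carrier_mid","blue_carrier_mid","bed","entry","head","catch","jar_red","jar_violet","jar_green","weight","brush"):
        for o in arm.spot_in(c,q)[:2]:
            d=dep(D,o["position"]);print(c,q,np.round(o["score"],2),np.round(o["position"]),d and np.round(world(c,o["position"],d)))
E
```

```text
pics
{'clock': np.float64(0.0), 'joints': array([ 1.604e+00,  3.860e-01,  7.000e-03, -1.000e-03, -1.194e+00,
       -2.590e-01]), 'joint_vel': array([ 0.   ,  0.001, -0.001, -0.002, -0.   ,  0.   ]), 'joint_efforts': array([-0.0000e+00, -3.9229e+01,  1.8840e+01,  4.1860e+00, -5.0000e-03,
       -0.0000e+00]), 'position': array([139.767, 608.569, 230.179]), 'ee_rot': array([ 0.994, -0.113, -0.   ,  0.001]), 'contact_force': array([-0.319, -0.117,  0.131]), 'wrist_torque': array([ 0.021,  0.001, -0.037]), 'grasp_force': np.float64(0.0), 'gripper_width': np.float64(85.383)}
top carrier_mid 0.97 [171. 242.] [479. 279.  31.]
top blue_carrier_mid 0.89 [387. 224.] [ 527. -291.   28.]
top bed 0.56 [307. 179.] [646. -79.  38.]
top entry 0.88 [309. 181.] [642. -86.  38.]
top entry 0.44 [145. 159.] [703. 354.  35.]
top head 0.82 [316. 144.] [ 729. -103.   85.]
top head 0.52 [307. 180.] [644. -81.  38.]
top catch 0.37 [305. 195.] [603. -75.  37.]
top jar_red 0.72 [435. 281.] [ 377. -400.   69.]
top jar_violet 0.81 [438. 195.] [ 597. -418.   69.]
top jar_green 0.74 [394. 150.] [ 719. -310.   67.]
top weight 0.81 [145. 158.] [706. 356.  35.]
top brush 0.87 [127. 291.] [354. 392.  19.]
scene carrier_mid 0.81 [386. 232.] [498. 287.  29.]
scene blue_carrier_mid 0.65 [183. 204.] [ 535. -278.   33.]
scene bed 0.69 [230. 254.] [720. -73.  87.]
scene entry 0.73 [232. 251.] [702. -76.  76.]
scene head 0.73 [214. 263.] [ 751. -102.   81.]
scene jar_red 0.57 [168. 161.] [ 390. -383.   53.]
scene jar_violet 0.86 [124. 208.] [ 614. -412.   57.]
scene jar_green 0.62 [137. 249.] [ 743. -307.   62.]
scene weight 0.8 [409. 302.] [712. 354.  36.]
scene weight 0.72 [385. 233.] [501. 284.  31.]
scene brush 0.69 [427. 208.] [361. 396.  19.]
scene brush 0.67 [121. 207.] [ 618. -418.   59.]
```

Run:
```python
import cv2
p=cv2.imread("pics/top0.png");cv2.imwrite("pics/topc.png",cv2.resize(p[120:310,110:400],None,fx=2.75,fy=2.75,interpolation=cv2.INTER_CUBIC))
```

```text
(no output)
```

View pics/topc.png

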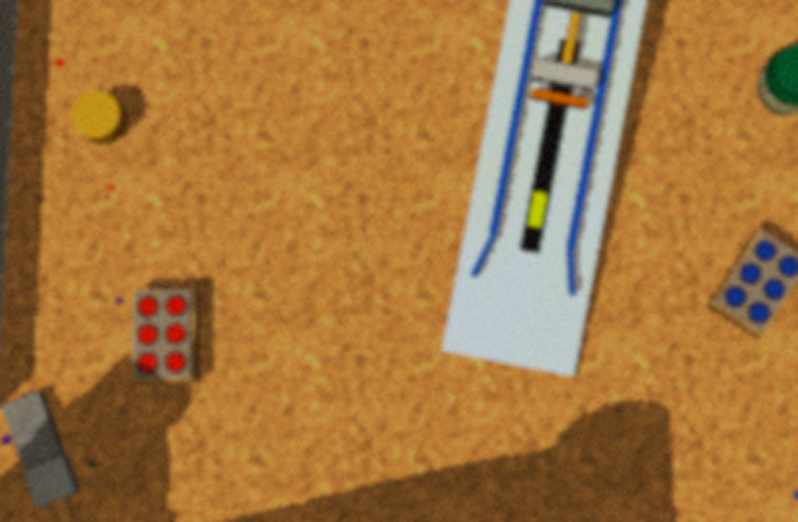

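Run:
```python
from h import *
p=cv2.imread("pics/top0.png");i=arm.camera_info("top")
f=lambda u,v:(110+u/2.75,120+v/2.75)
hsv=cv2.cvtColor(p,cv2.COLOR_BGR2HSV)
m=((hsv[...,0]<6)|(hsv[...,0]>174))&(hsv[...,1]>170)&(hsv[...,2]>90)
m[:215]=0;m[:,:150]=0;m[270:]=0;m[:,190:]=0
n,l,st,c=cv2.connectedComponentsWithStats(m.astype(np.uint8))
P=np.array([world("top",c[k],z=30,info=i)[:2] for k in range(1,n) if st[k,4]>8]);print(P.round(1))
print("carrier",P.mean(0),"minrect",cv2.minAreaRect(P.astype(np.float32)))
def onbed(uv,o,a):  # intersect ray with bed plane
    E=np.array(i["extrinsics"]);r=E[:3,:3]@np.array([(uv[0]-i["cx"])/i["fx"],(uv[1]-i["cy"])/i["fy"],1])
    nrm=np.array([-np.sin(.14)*np.cos(a),-np.sin(.14)*np.sin(a),np.cos(.14)])
    return E[:3,3]+r*((o-E[:3,3])@nrm)/(r@nrm)
A=world("top",f(443,352),z=12,info=i);B=world("top",f(577,376),z=12,info=i);print(A,B,np.linalg.norm(A-B))
o=(A+B)/2;d=A-B;a=np.arctan2(-d[0],d[1]);print("o",o,"yaw",a)
for it in range(2):
  T=[]
  for uv in((508,0),(650,0),(443,352),(577,376),(475,272),(573,292),(562,92),(537,230),(537,192),(497,235),(573,240)):
    q=onbed(f(*uv),o,a)-o; ex=np.array([np.cos(a)*np.cos(.14),np.sin(a)*np.cos(.14),np.sin(.14)]);ey=np.array([-np.sin(a),np.cos(a),0]);T.append((q@ex,q@ey))
  T=np.array(T);print(T.round(1).tolist())
  da=((T[0,1]-T[2,1])/(T[0,0]-T[2,0])+(T[1,1]-T[3,1])/(T[1,0]-T[3,0]))/2;a+=da;print("yaw",a)
```

```text
[[509.5 299.4]
 [510.3 273.1]
 [482.8 298.8]
 [483.4 272.2]
 [455.7 298.2]
 [456.3 271.3]]
carrier [482.99903689 285.52344311] minrect ((483.00762939453125, 285.4052734375), (54.08971405029297, 26.89214515686035), 1.3371282815933228)
[465.32055363  15.91607534  12.        ] [ 441.86896613 -113.65996289   12.        ] 131.68115522427198
o [453.59475988 -48.87194378  12.        ] yaw -0.17904886594986374
[[347.6, 63.5], [371.2, -72.3], [0.0, 65.8], [-0.0, -65.8], [81.7, 48.9], [79.2, -47.9], [268.4, -3.8], [132.3, -3.2], [168.6, 3.2], [120.7, 34.1], [128.8, -39.2]]
yaw -0.19108687649946515
[[346.8, 67.6], [372.0, -67.8], [-0.8, 65.8], [0.8, -65.8], [81.1, 49.8], [79.8, -47.0], [268.4, -0.6], [132.3, -1.6], [168.5, 5.2], [120.3, 35.6], [129.3, -37.7]]
yaw -0.1912032267109005
```

```bash
cat >> h.py <<'E'
YAW=-.1912;O=np.array([453.6,-48.9,12.])
def down(yaw): return R.from_euler("z",yaw)*R.from_euler("x",np.pi)
RB=R.from_euler("z",YAW)*R.from_euler("y",-.14)   # bed frame
RT=RB*R.from_euler("x",np.pi)                     # tool square to bed
def bed(s,y,z): return O+RB.apply([s,y,z])
E
python3 -c "
from h import *
print(row([483,285.5,130],down(.022)))"
```

```text
(array([1.6274, 0.9543, 0.4052]), array([ 0.    ,  0.    , -0.0789]))
```

Call:
arm_command(
  rows=[
    [[0.15,0.09,0.02],[0,0,-0.02]],
    [[0.3,0.18,0.05],[0,0,-0.04]],
    [[0.46,0.27,0.1],[0,0,-0.06]],
    [[0.62,0.36,0.15],[0,0,-0.079]],
    [[0.8,0.47,0.2],[0,0,-0.079]],
  ],
)

```text
clock: 1.7
position: [306.6, 451.6, 182.1]
ee_rot: [1.0, 0.012, 0.0, -0.0]
contact_force: [0.7, 0.4, -0.7]
gripper_width: 85.5
grasp_force: 0.0
```

```bash
python3 -c "
from h import *
print(row([483,285.5,130],down(.022)), arm.read_state()['position'])"
```

```text
(array([0.6892, 0.6815, 0.208 ]), array([-0.0002, -0.0001,  0.0007])) [306.59550255 451.60315303 182.05050017]
```

Call:
arm_command(
  rows=[
    [[0.13,0.13,0.04],[0,0,0]],
    [[0.27,0.27,0.08],[0,0,0]],
    [[0.4,0.4,0.12],[0,0,0]],
    [[0.52,0.52,0.16],[0,0,0]],
    [[0.65,0.65,0.2],[0,0,0]],
  ],
)

```text
clock: 2.2
position: [472.9, 292.7, 132.2]
ee_rot: [1.0, 0.011, 0.0, -0.0]
contact_force: [0.0, 1.3, 0.3]
gripper_width: 85.2
grasp_force: 0.0
```

Call:
arm_command(
  rows=[
    [[0,0,0],[0,0,0]],
    [[0,0,0],[0,0,0]],
    [[0,0,0],[0,0,0]],
  ],
)

```text
clock: 2.5
position: [471.6, 294.5, 132.6]
ee_rot: [1.0, 0.012, 0.0, -0.0]
contact_force: [-0.4, 0.3, 0.2]
gripper_width: 85.5
grasp_force: 0.0
```

Run:
```python
from h import *
s=arm.read_state();i=arm.camera_info("wrist");p,D=arm.get_image("wrist");cv2.imwrite("pics/w1.png",p)
print(s["position"],s["ee_rot"])
for o in arm.spot_in("wrist","carrier_mid"): print(o["score"],o["position"],world("wrist",o["position"],z=30,info=i))
hsv=cv2.cvtColor(p,cv2.COLOR_BGR2HSV)
m=((hsv[...,0]<6)|(hsv[...,0]>174))&(hsv[...,1]>170)&(hsv[...,2]>80)
n,l,st,c=cv2.connectedComponentsWithStats(m.astype(np.uint8))
for k in range(1,n):
  if st[k,4]>60: print(st[k,4],c[k].round(),world("wrist",c[k],z=30,info=i).round(1))
```

```text
[471.56949345 294.46756086 132.63821786] [ 9.99933557e-01  1.15206325e-02  2.79325155e-04 -2.80958146e-04]
0.69 [293.5, 196.7] [487.99955058 283.5890194   30.        ]
931 [  8. 110.] [547.5 491.5  30. ]
428 [274. 171.] [507.5 298.9  30. ]
448 [310. 171.] [508.2 272.1  30. ]
1735 [ 17. 196.] [484.  499.1  30. ]
391 [275. 206.] [480.5 298.2  30. ]
407 [309. 205.] [481.2 271.3  30. ]
348 [275. 238.] [453.5 297.3  30. ]
359 [308. 238.] [454.2 270.5  30. ]
```

View pics/w1.png

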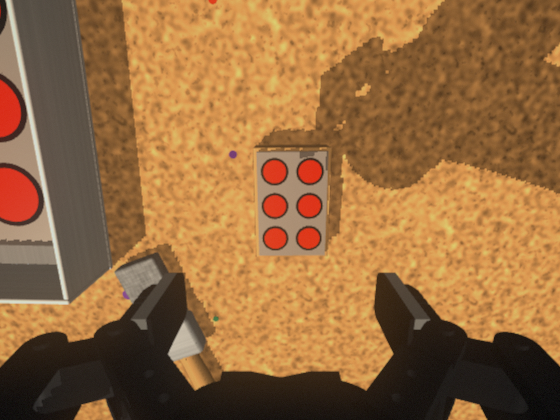

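```bash
python3 -c "
from h import *
print(row([481.5,285,2],down(.027)))"
```

```text
(array([0.04  , 0.0413, 0.5231]), array([-0.0002, -0.0002, -0.0009]))
```

Call:
arm_command(
  rows=[
    [[0.04,0.041,0.13],[0,0,0]],
    [[0.04,0.041,0.27],[0,0,0]],
    [[0.04,0.041,0.38],[0,0,0]],
    [[0.04,0.041,0.47],[0,0,0]],
    [[0.04,0.041,0.515],[0,0,0]],
  ],
  grip=1,
)

```text
clock: 3.1
position: [480.5, 284.2, 1.9]
ee_rot: [1.0, 0.012, -0.001, 0.001]
contact_force: [-0.5, -0.8, -0.5]
gripper_width: 85.1
grasp_force: 0.0
```

Call:
arm_command(
  rows=[
    [[0,0,0],[0,0,0]],
    [[0,0,0],[0,0,0]],
  ],
)

```text
clock: 3.3
position: [482.3, 284.9, 4.4]
ee_rot: [1.0, 0.012, 0.001, -0.0]
contact_force: [0.2, 0.3, 1.2]
gripper_width: 85.8
grasp_force: 0.0
```

Call:
arm_command(
  rows=[
    [[0,0,0],[0,0,0]],
    [[0,0,0],[0,0,0]],
    [[0,0,0],[0,0,0]],
    [[0,0,0],[0,0,0]],
    [[0,0,0],[0,0,0]],
  ],
  grip=0.55,
)

```text
clock: 3.8
position: [482.8, 285.0, 5.5]
ee_rot: [1.0, 0.012, 0.001, -0.001]
contact_force: [-2.1, 1.5, 6.1]
gripper_width: 58.7
grasp_force: 67.2
```

Call:
arm_command(
  rows=[
    [[0,0,-0.1],[0,0,0]],
    [[0,0,-0.25],[0,0,0]],
    [[0,0,-0.35],[0,0,0]],
    [[0,0,-0.4],[0,0,0]],
    [[0,0,-0.4],[0,0,0]],
  ],
)

```text
clock: 4.3
position: [482.3, 284.3, 105.0]
ee_rot: [1.0, 0.011, 0.001, -0.001]
contact_force: [0.4, -0.3, -5.3]
gripper_width: 58.5
grasp_force: 67.1
```

Run:
```python
from h import *
s=arm.read_state();print(s["position"],s["contact_force"],s["gripper_width"])
print(row(bed(45,0,60),RT))
p,D=arm.get_image("wrist");cv2.imwrite("pics/w2.png",p)
```

```text
[482.29173515 284.25196209 104.97721278] [ 0.36235267 -0.31250644 -5.29856952] 58.49394991322786
(array([-0.0028,  1.3607,  0.1056]), array([-0.0056,  0.0438,  0.0677]))
```

View pics/w2.png

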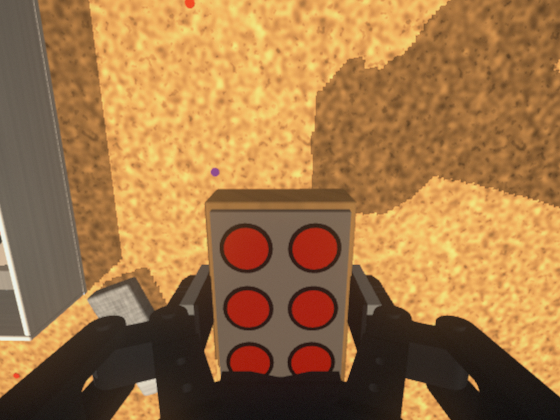

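Call:
arm_command(
  rows=[
    [[0,0.15,-0.02],[0,0.01,0.015]],
    [[0,0.34,-0.02],[0,0.02,0.03]],
    [[0,0.53,-0.02],[-0.004,0.03,0.045]],
    [[0,0.72,-0.02],[-0.005,0.044,0.06]],
    [[0,0.9,-0.02],[-0.0056,0.0438,0.0677]],
  ],
)

```text
clock: 4.85
position: [483.0, 55.6, 105.8]
ee_rot: [0.993, -0.095, 0.066, 0.01]
contact_force: [0.6, -0.9, -4.8]
gripper_width: 58.5
grasp_force: 67.1
```

Run:
```python
from h import *
print(row(bed(45,0,60),RT))
```

```text
(array([0.0928, 0.432 , 0.129 ]), array([0.0024, 0.0023, 0.0002]))
```

Call:
arm_command(
  rows=[
    [[0.03,0.15,0.04],[0,0,0]],
    [[0.06,0.3,0.08],[0,0,0]],
    [[0.09,0.42,0.12],[0,0,0]],
    [[0.09,0.42,0.12],[0,0,0]],
    [[0.09,0.42,0.12],[0,0,0]],
  ],
)

```text
clock: 5.35
position: [491.5, -50.4, 80.4]
ee_rot: [0.993, -0.096, 0.067, 0.009]
contact_force: [0.1, 0.2, -4.4]
gripper_width: 58.4
grasp_force: 67.3
```

Run:
```python
from h import *
s=arm.read_state();i=arm.camera_info("wrist");p,D=arm.get_image("wrist");cv2.imwrite("pics/w3.png",p)
print(RB.inv().apply(s["position"]-O),row(bed(45,0,60),RT))
```

```text
[46.66258287  5.77958031 62.46756944] (array([-0.0087,  0.0267,  0.0122]), array([0.0013, 0.0013, 0.0001]))
```

View pics/w3.png

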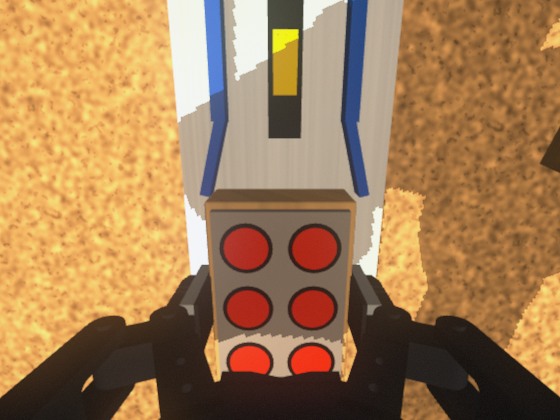

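Run:
```python
from h import *
i=arm.camera_info("wrist");E=np.array(i["extrinsics"]);n=RB.apply([0,0,1])
for nm,uv,h in(("slot",(284.5,138),0),("catchlow",(285,97),0),("catchface",(285.5,29),0),("slottop",(285,0),0),("Lkink",(227,122),14),("Rkink",(343,122),14),("Ltop",(224,0),14),("Rtop",(349,0),14),("Lflare",(214,193),14),("Rflare",(356,193),14),("Lbed",(168,5),0),("Rbed",(402,5),0),("Lbed2",(190,240),0),("Rbed2",(378,270),0)):
    r=E[:3,:3]@np.array([(uv[0]-i["cx"])/i["fx"],(uv[1]-i["cy"])/i["fy"],1])
    o=O+n*h;q=E[:3,3]+r*((o-E[:3,3])@n)/(r@n);print(nm,RB.inv().apply(q-O).round(1))
```

```text
slot [109.9   2.9  -0. ]
catchlow [133.7   2.6   0. ]
catchface [169.7   2.5   0. ]
slottop [183.9   2.8  -0. ]
Lkink [119.5  35.8  14. ]
Rkink [119.5 -30.1  14. ]
Ltop [179.6  34.4  14. ]
Rtop [179.7 -29.8  14. ]
Lflare [78.3 45.7 14. ]
Rflare [ 78.2 -40.4  14. ]
Lbed [181.4  67.5   0. ]
Rbed [181.5 -62.   -0. ]
Lbed2 [42.5 66.8  0. ]
Rbed2 [ 19.7 -63.1   0. ]
```

Call:
arm_command(
  rows=[
    [[-0.003,0.013,0.07],[0.001,0.001,0]],
    [[-0.003,0.013,0.15],[0.001,0.001,0]],
    [[-0.003,0.013,0.19],[0.001,0.001,0]],
    [[-0.003,0.013,0.207],[0.001,0.001,0]],
    [[-0.003,0.013,0.207],[0.001,0.001,0]],
  ],
)

```text
clock: 5.9
position: [498.6, -53.3, 30.5]
ee_rot: [0.993, -0.094, 0.07, 0.007]
contact_force: [-0.5, -0.7, -4.6]
gripper_width: 58.5
grasp_force: 67.2
```

```bash
sed -i 's/^def bed/O=O+RB.apply([0,2.5,0])\ndef bedc():\n    s=arm.read_state();return RB.inv().apply(s["position"]-O).round(2),RB.inv().apply(s["contact_force"]).round(2)\ndef bed/' h.py; python3 -c "
from h import *
print(bedc(),row(bed(46,0,5),RT))"
```

```text
(array([47.13,  1.69, 12.05]), array([-1.01, -0.77, -4.54])) (array([-0.0046,  0.0068,  0.0282]), array([ 0.    , -0.0002,  0.0007]))
```

Lower slowly until contact.

Call:
arm_command(
  rows=[
    [[-0.004,0.007,0.008],[0,0,0]],
    [[-0.004,0.007,0.014],[0,0,0]],
    [[-0.004,0.007,0.018],[0,0,0]],
    [[-0.004,0.007,0.022],[0,0,0]],
    [[-0.004,0.007,0.022],[0,0,0]],
  ],
)

```text
clock: 6.4
position: [498.1, -55.6, 25.4]
ee_rot: [0.993, -0.095, 0.071, 0.007]
contact_force: [-0.0, 0.3, -4.6]
gripper_width: 58.4
grasp_force: 67.3
```

```bash
python3 -c "
from h import *
print(bedc())"
```

```text
(array([46.39, -0.58,  6.97]), array([-0.74,  0.31, -4.51]))
```

Call:
arm_command(
  rows=[
    [[0,-0.002,0.004],[0,0,0]],
    [[0,-0.002,0.008],[0,0,0]],
    [[0,-0.002,0.008],[0,0,0]],
  ],
)

```text
clock: 6.7
position: [498.5, -55.0, 24.0]
ee_rot: [0.993, -0.095, 0.071, 0.007]
contact_force: [-3.5, 1.2, 3.7]
gripper_width: 58.2
grasp_force: 68.2
```

```bash
python3 -c "
from h import *
print(bedc())"
```

```text
(array([4.652e+01, 4.000e-02, 5.590e+00]), array([-3.08,  0.5 ,  4.18]))
```

Call:
arm_command(
  rows=[
    [[0,0,0],[0,0,0]],
    [[0,0,0],[0,0,0]],
    [[0,0,0],[0,0,0]],
    [[0,0,0],[0,0,0]],
    [[0,0,0],[0,0,0]],
  ],
  grip=1,
)

```text
clock: 7.2
position: [498.6, -55.1, 23.3]
ee_rot: [0.993, -0.095, 0.071, 0.007]
contact_force: [-0.6, -1.2, 0.2]
gripper_width: 85.1
grasp_force: 0.0
```

Call:
arm_command(
  rows=[
    [[0,0,-0.08],[0,0,0]],
    [[0,0,-0.2],[0,0,0]],
    [[-0.1,0,-0.3],[0,0,0]],
    [[-0.25,0,-0.35],[0,0,0]],
    [[-0.4,0,-0.35],[0,0,0]],
  ],
)

```text
clock: 7.7
position: [389.5, -33.4, 97.3]
ee_rot: [0.993, -0.095, 0.073, 0.005]
contact_force: [0.3, 0.5, 0.2]
gripper_width: 85.2
grasp_force: 0.0
```

Run:
```python
from h import *
print(bedc())
i=arm.camera_info("wrist");p,D=arm.get_image("wrist");cv2.imwrite("pics/w4.png",p)
E=np.array(i["extrinsics"]);n=RB.apply([0,0,1])
hsv=cv2.cvtColor(p,cv2.COLOR_BGR2HSV)
m=((hsv[...,0]<6)|(hsv[...,0]>174))&(hsv[...,1]>170)&(hsv[...,2]>80)
k,l,st,c=cv2.connectedComponentsWithStats(m.astype(np.uint8))
for j in range(1,k):
  if st[j,4]>60:
    uv=c[j];r=E[:3,:3]@np.array([(uv[0]-i["cx"])/i["fx"],(uv[1]-i["cy"])/i["fy"],1])
    o=O+n*30;q=E[:3,3]+r*((o-E[:3,3])@n)/(r@n);print(uv.round(),RB.inv().apply(q-O).round(1))
```

```text
(array([-53.3 ,   0.52,  93.68]), array([0.22, 0.57, 0.2 ]))
[257.  26.] [71.8 12.6 30. ]
[305.  26.] [ 71.9 -14.4  30. ]
[304.  77.] [ 44.9 -14.4  30. ]
[259.  77.] [44.8 12.5 30. ]
[259. 125.] [17.9 12.5 30. ]
[303. 125.] [ 17.9 -14.4  30. ]
```

View pics/w4.png

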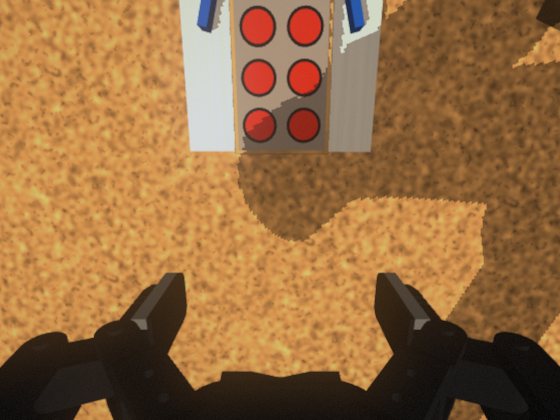

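```bash
python3 -c "
from h import *
print(row(bed(-22,-0.7,9),RT))"
```

```text
(array([ 0.1629, -0.0131,  0.3302]), array([ 0.0007,  0.0015, -0.0006]))
```

Call:
arm_command(
  rows=[
    [[0,-0.013,0.1],[0,0,0]],
    [[0.04,-0.013,0.2],[0,0,0]],
    [[0.08,-0.013,0.3],[0,0.001,0]],
    [[0.12,-0.013,0.325],[0,0.001,0]],
    [[0.16,-0.013,0.33],[0,0.001,0]],
  ],
  grip=0,
)

```text
clock: 8.25
position: [439.4, -41.4, 18.8]
ee_rot: [0.993, -0.095, 0.07, 0.008]
contact_force: [0.1, -0.4, 0.1]
gripper_width: 12.1
grasp_force: 0.0
```

Call:
arm_command(
  rows=[
    [[0,0,0],[0,0,0]],
    [[0,0,0],[0,0,0]],
    [[0,0,0],[0,0,0]],
  ],
)

```text
clock: 8.55
position: [439.8, -40.5, 20.3]
ee_rot: [0.993, -0.095, 0.072, 0.007]
contact_force: [-0.8, -0.3, 0.3]
gripper_width: -0.0
grasp_force: 0.0
```

```bash
python3 -c "
from h import *
print(bedc(),row(bed(70,-0.7,9),RT))"
```

```text
(array([-13.84,   3.12,  10.34]), array([-0.7 , -0.43,  0.42])) (array([0.3353, 0.0155, 0.0071]), array([-0.0002, -0.0017,  0.0002]))
```

Call:
arm_command(
  rows=[
    [[0,0.015,0.005],[0,-0.001,0]],
    [[0.02,0.015,0.005],[0,-0.001,0]],
    [[0.05,0.015,0.005],[0,-0.001,0]],
    [[0.08,0.015,0.005],[0,-0.001,0]],
    [[0.11,0.015,0.005],[0,-0.001,0]],
  ],
)

```text
clock: 9.05
position: [461.7, -51.0, 21.5]
ee_rot: [0.993, -0.096, 0.066, 0.009]
contact_force: [-10.7, 1.4, 6.1]
gripper_width: -0.2
grasp_force: 4.4
```

```bash
python3 -c "
from h import *
print(bedc(),row(bed(100,-0.4,9),RT))"
```

```text
(array([ 9.56, -3.06,  8.26]), array([-9.83, -0.65,  7.6 ])) (array([ 0.3617, -0.0109, -0.0056]), array([ 0.0014,  0.0023, -0.0003]))
```

Call:
arm_command(
  rows=[
    [[0.02,-0.006,-0.004],[0.001,0.002,0]],
    [[0.05,-0.01,-0.007],[0.001,0.002,0]],
    [[0.08,-0.01,-0.007],[0.001,0.002,0]],
    [[0.11,-0.01,-0.007],[0.001,0.002,0]],
    [[0.14,-0.01,-0.007],[0.001,0.002,0]],
  ],
)

```text
clock: 9.55
position: [501.0, -53.6, 29.1]
ee_rot: [0.993, -0.095, 0.073, 0.005]
contact_force: [-2.6, 1.1, -2.2]
gripper_width: 0.1
grasp_force: 1.2
```

```bash
python3 -c "
from h import *
print(bedc(),row(bed(100,-0.4,9),RT))"
```

```text
(array([49.38,  1.94, 10.33]), array([-3.03,  0.55, -1.8 ])) (array([0.2024, 0.0095, 0.0068]), array([-0.0011, -0.0024,  0.0002]))
```

Call:
arm_command(
  rows=[
    [[0.03,0.005,0.002],[0,-0.001,0]],
    [[0.06,0.005,0.002],[0,-0.001,0]],
    [[0.09,0.005,0.002],[0,-0.001,0]],
    [[0.12,0.005,0.002],[0,-0.001,0]],
    [[0.15,0.005,0.002],[0,-0.001,0]],
  ],
)

```text
clock: 10.05
position: [537.3, -61.8, 34.3]
ee_rot: [0.993, -0.095, 0.072, 0.005]
contact_force: [-1.5, 1.9, -1.7]
gripper_width: 0.0
grasp_force: 1.2
```

```bash
python3 -c "
from h import *
print(bedc(),row(bed(130,-0.4,9),RT))"
```

```text
(array([86.88,  0.7 , 10.23]), array([-2.05,  1.56, -1.43])) (array([0.1725, 0.0046, 0.0057]), array([-0.0011, -0.0014,  0.0002]))
```

Call:
arm_command(
  rows=[
    [[0.03,0.004,0.004],[-0.001,-0.001,0]],
    [[0.06,0.004,0.004],[-0.001,-0.001,0]],
    [[0.09,0.004,0.004],[-0.001,-0.001,0]],
    [[0.12,0.004,0.004],[-0.001,-0.001,0]],
    [[0.15,0.004,0.004],[-0.001,-0.001,0]],
  ],
)

```text
clock: 10.55
position: [573.8, -69.9, 38.7]
ee_rot: [0.993, -0.095, 0.07, 0.007]
contact_force: [-2.0, -0.1, -1.6]
gripper_width: -0.3
grasp_force: 1.3
```

Run:
```python
from h import *
print(bedc(),row(bed(150,-0.4,9),RT))
p,D=arm.get_image("wrist");cv2.imwrite("pics/w5.png",p)
```

```text
(array([124.55,  -0.24,   9.41]), array([-2.17, -0.53, -1.26])) (array([0.1018, 0.0007, 0.0018]), array([-0.0001, -0.0005,  0.0003]))
```

View pics/w5.png

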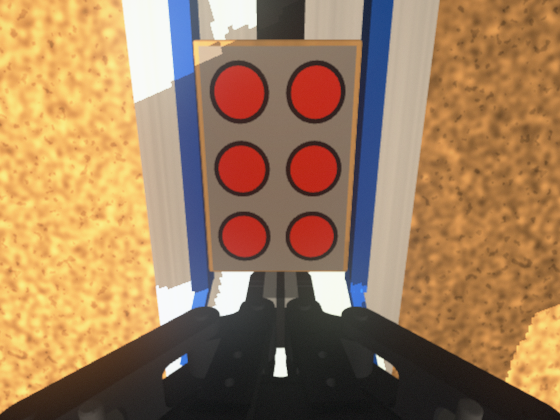

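Call:
arm_command(
  rows=[
    [[0.016,0,0.001],[0,0,0]],
    [[0.032,0,0.001],[0,0,0]],
    [[0.048,0,0.001],[0,0,0]],
    [[0.064,0,0.001],[0,0,0]],
    [[0.076,0,0.001],[0,0,0]],
  ],
)

```text
clock: 11.1
position: [591.4, -73.4, 41.0]
ee_rot: [0.993, -0.095, 0.07, 0.007]
contact_force: [-4.4, 0.7, 1.3]
gripper_width: -0.2
grasp_force: 2.4
```

Run:
```python
from h import *
print(bedc(),row(bed(155,-0.4,9),RT))
```

```text
(array([142.67,  -0.36,   9.22]), array([-4.25, -0.14,  1.94])) (array([0.0493, 0.0002, 0.0009]), array([-0.    , -0.0002,  0.0002]))
```

Call:
arm_command(
  rows=[
    [[0.004,0,0],[0,0,0]],
    [[0.008,0,0],[0,0,0]],
    [[0.012,0,0],[0,0,0]],
    [[0.016,0,0],[0,0,0]],
    [[0.02,0,0],[0,0,0]],
  ],
)

```text
clock: 11.6
position: [595.7, -74.3, 41.6]
ee_rot: [0.993, -0.095, 0.07, 0.007]
contact_force: [-5.0, 2.0, 1.2]
gripper_width: -0.0
grasp_force: 2.6
```

Run:
```python
from h import *
print(bedc())
```

```text
(array([147.06,  -0.45,   9.21]), array([-5.04,  1.03,  1.88]))
```

Call:
arm_command(
  rows=[
    [[0.004,0,0],[0,0,0]],
    [[0.008,0,0],[0,0,0]],
    [[0.012,0,0],[0,0,0]],
  ],
)

```text
clock: 11.9
position: [598.6, -74.9, 42.1]
ee_rot: [0.993, -0.095, 0.07, 0.007]
contact_force: [-5.7, -0.1, 1.2]
gripper_width: 0.0
grasp_force: 2.6
```

Run:
```python
from h import *
print(bedc())
```

```text
(array([150.07,  -0.46,   9.24]), array([-5.32, -1.13,  1.98]))
```

Call:
arm_command(
  rows=[
    [[0.004,0,0],[0,0,0]],
    [[0.008,0,0],[0,0,0]],
    [[0.008,0,0],[0,0,0]],
  ],
)

```text
clock: 12.2
position: [601.0, -75.2, 42.4]
ee_rot: [0.993, -0.095, 0.07, 0.007]
contact_force: [-4.4, -0.4, 1.5]
gripper_width: 0.2
grasp_force: 2.2
```

```bash
python3 -c "
from h import *
print(bedc())"
```

```text
(array([152.53,  -0.35,   9.21]), array([-3.96, -1.27,  2.12]))
```

Call:
arm_command(
  rows=[
    [[0.004,0,0],[0,0,0]],
    [[0.008,0,0],[0,0,0]],
    [[0.008,0,0],[0,0,0]],
  ],
)

```text
clock: 12.5
position: [601.9, -75.5, 42.6]
ee_rot: [0.993, -0.095, 0.069, 0.007]
contact_force: [-7.3, 3.0, 3.3]
gripper_width: -0.0
grasp_force: 3.5
```

```bash
python3 -c "
from h import *
print(bedc())
p,D=arm.get_image('wrist');cv2.imwrite('pics/w6.png',p);p,D=arm.get_image('top');cv2.imwrite('pics/top6.png',p)
"
```

```text
(array([153.48,  -0.43,   9.23]), array([-7.22,  1.54,  4.33]))
```

View pics/w6.png

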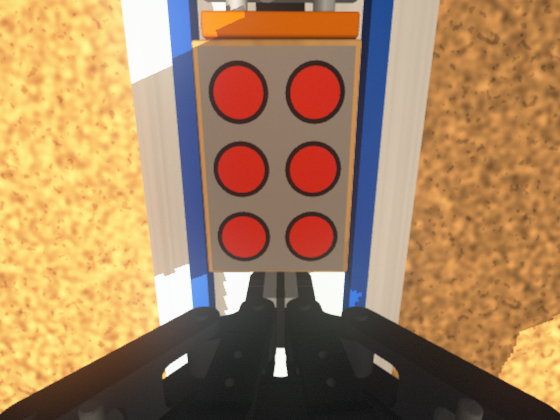

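Call:
arm_command(
  rows=[
    [[0.002,0,-0.001],[0,0,0]],
    [[0.004,0,-0.002],[0,0,0]],
    [[0.006,0,-0.003],[0,0,0]],
    [[0.006,0,-0.003],[0,0,0]],
  ],
)

```text
clock: 13.0
position: [603.6, -75.8, 42.9]
ee_rot: [0.993, -0.095, 0.069, 0.007]
contact_force: [-4.3, 1.7, -1.6]
gripper_width: 0.2
grasp_force: 2.6
```

```bash
python3 -c "
from h import *
print(bedc())"
```

```text
(array([155.16,  -0.37,   9.35]), array([-4.76,  0.84, -0.9 ]))
```

Call:
arm_command(
  rows=[
    [[0.002,0,-0.001],[0,0,0]],
    [[0.004,0,-0.002],[0,0,0]],
    [[0.004,0,-0.002],[0,0,0]],
  ],
)

```text
clock: 13.3
position: [604.5, -75.9, 43.4]
ee_rot: [0.993, -0.095, 0.069, 0.007]
contact_force: [-4.8, 0.9, -2.1]
gripper_width: 0.2
grasp_force: 2.6
```

```bash
python3 -c "
from h import *
print(bedc())"
```

```text
(array([156.12,  -0.36,   9.75]), array([-5.17, -0.05, -1.35]))
```

Call:
arm_command(
  rows=[
    [[0.002,0,0],[0,0,0]],
    [[0.003,0,0],[0,0,0]],
    [[0.003,0,0],[0,0,0]],
  ],
)

```text
clock: 13.6
position: [604.9, -76.1, 43.4]
ee_rot: [0.993, -0.095, 0.069, 0.007]
contact_force: [-5.4, 2.1, -2.9]
gripper_width: 0.2
grasp_force: 2.8
```

```bash
python3 -c "
from h import *
print(bedc())"
```

```text
(array([156.59,  -0.4 ,   9.66]), array([-6.01,  1.03, -2.12]))
```

Call:
arm_command(
  rows=[
    [[0.002,0,-0.001],[0,0,0]],
    [[0.003,0,-0.001],[0,0,0]],
    [[0.003,0,-0.001],[0,0,0]],
  ],
)

```text
clock: 13.9
position: [605.5, -76.2, 43.6]
ee_rot: [0.993, -0.095, 0.069, 0.007]
contact_force: [-4.7, 2.4, -3.1]
gripper_width: 0.4
grasp_force: 2.8
```

Run:
```python
from h import *
print(bedc())
a=cv2.imread("pics/top6.png");p,D=arm.get_image("top");cv2.imwrite("pics/top7.png",p)
q,D=arm.get_image("wrist");cv2.imwrite("pics/w7.png",q)
f=lambda x:cv2.resize(x,None,fx=2.6,fy=5,interpolation=cv2.INTER_CUBIC)
w6=cv2.imread("pics/w6.png")
c=lambda x:cv2.resize(x[255:375,150:410],(390,270),interpolation=cv2.INTER_CUBIC)
t=lambda x:cv2.resize(x[140:210,270:350],(390,310),interpolation=cv2.INTER_CUBIC)
cv2.imwrite("pics/cmp.png",np.vstack([np.hstack([c(w6),c(q)]),np.hstack([t(a),t(p)])]))
```

```text
(array([157.17,  -0.44,   9.78]), array([-5.42,  1.52, -2.38]))
```

View pics/cmp.png

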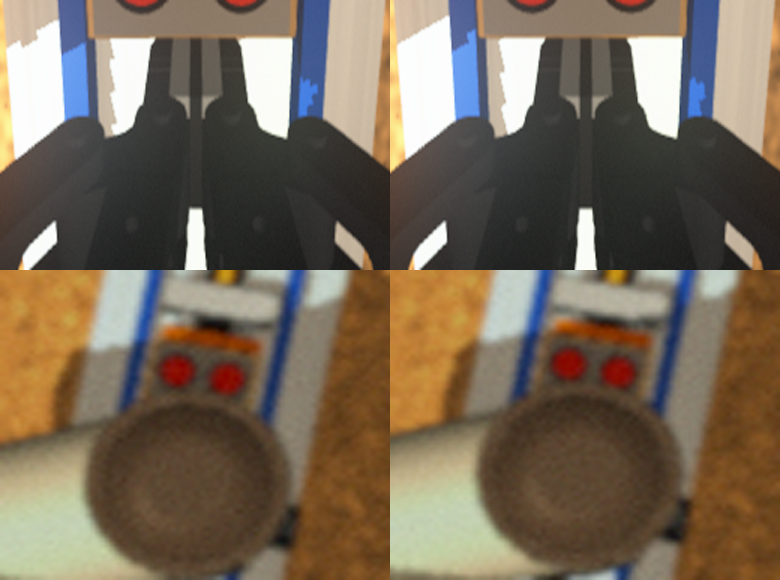

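Call:
arm_command(
  rows=[
    [[0.002,0,0],[0,0,0]],
    [[0.003,0,0],[0,0,0]],
    [[0.003,0,0],[0,0,0]],
  ],
)

```text
clock: 14.3
position: [605.9, -76.3, 43.6]
ee_rot: [0.993, -0.095, 0.068, 0.007]
contact_force: [-5.5, 2.9, -2.6]
gripper_width: 0.3
grasp_force: 3.1
```

```bash
python3 -c "
from h import *
print(bedc())"
```

```text
(array([157.66,  -0.48,   9.71]), array([-6.23,  1.83, -1.76]))
```

Call:
arm_command(
  rows=[
    [[-0.01,0,0],[0,0,0]],
    [[-0.03,0,0],[0,0,0]],
    [[-0.08,0,-0.01],[0,0,0]],
    [[-0.15,0,-0.1],[0,0,0]],
    [[-0.2,0,-0.2],[0,0,0]],
  ],
)

```text
clock: 14.8
position: [553.0, -65.5, 88.3]
ee_rot: [0.993, -0.094, 0.072, 0.006]
contact_force: [1.2, -0.9, 0.9]
gripper_width: 0.1
grasp_force: 0.0
```

Call:
arm_command(
  rows=[
    [[0,0,-0.05],[0,0,0]],
    [[0,0,-0.1],[0,0,0]],
    [[0,0,-0.1],[0,0,0]],
  ],
)

```text
clock: 15.1
position: [552.0, -64.5, 115.7]
ee_rot: [0.993, -0.094, 0.075, 0.006]
contact_force: [-0.3, 0.3, 0.3]
gripper_width: -0.0
grasp_force: 0.0
```

Run:
```python
from h import *
print(bedc())
i=arm.camera_info("wrist");q,D=arm.get_image("wrist");cv2.imwrite("pics/w8.png",q)
print([(o["score"],o["position"]) for o in arm.spot_in("wrist","catch")])
E=np.array(i["extrinsics"]);n=RB.apply([0,0,1])
hsv=cv2.cvtColor(q,cv2.COLOR_BGR2HSV)
m=((hsv[...,0]<6)|(hsv[...,0]>174))&(hsv[...,1]>170)&(hsv[...,2]>80)
k,l,st,c=cv2.connectedComponentsWithStats(m.astype(np.uint8))
for j in range(1,k):
  if st[j,4]>60:
    uv=c[j];r=E[:3,:3]@np.array([(uv[0]-i["cx"])/i["fx"],(uv[1]-i["cy"])/i["fy"],1])
    o=O+n*30;x=E[:3,3]+r*((o-E[:3,3])@n)/(r@n);print(uv.round(),RB.inv().apply(x-O).round(1))
```

```text
(array([113.11,   0.88,  88.83]), array([-0.32,  0.24,  0.38]))
[(0.75, [283.0, 173.4])]
[256.  21.] [239.7  13.5  30. ]
[305.  21.] [239.7 -13.4  30. ]
[257.  74.] [212.7  13.5  30. ]
[304.  74.] [212.6 -13.4  30. ]
[258. 123.] [185.7  13.7  30. ]
[303. 123.] [185.6 -13.2  30. ]
```

View pics/w8.png

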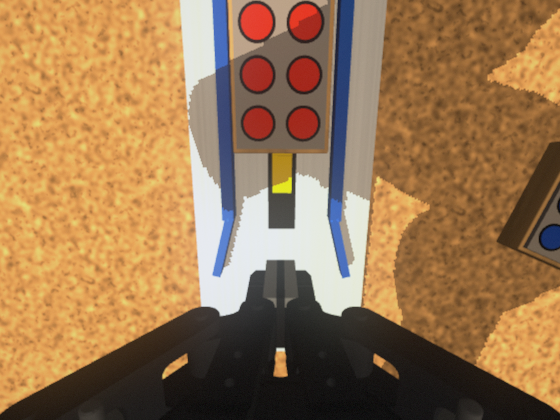

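Run:
```python
from h import *
i=arm.camera_info("wrist");q,D=arm.get_image("wrist")
for r in range(148,206,4):
  out=[]
  for c in(273,280,283,286,315):
    d=dep(D,(c,r),1); out.append(RB.inv().apply(world("wrist",(c,r),d,info=i)-O)[[0,2]].round(1).tolist())
  print(r,q[r,283],out)
```

```text
148 [ 59  91 123] [[168.2, 26.1], [168.2, 25.4], [168.2, 26.1], [168.3, 26.3], [168.2, 25.8]]
152 [ 33 134 173] [[164.0, 5.6], [164.0, 5.5], [164.0, 5.7], [163.9, 5.4], [163.5, 0.2]]
156 [ 30 138 179] [[161.2, 5.2], [161.2, 5.2], [161.2, 5.3], [161.2, 5.3], [160.7, -0.2]]
160 [ 34 137 178] [[158.5, 5.5], [158.5, 5.0], [158.5, 4.7], [158.5, 4.8], [157.9, -0.0]]
164 [ 35 137 179] [[155.6, 4.2], [155.7, 4.4], [155.7, 4.4], [155.7, 4.3], [155.1, 0.1]]
168 [ 38 139 179] [[152.7, 3.1], [152.8, 3.3], [152.8, 3.7], [152.8, 3.5], [152.3, -0.2]]
172 [ 40 139 179] [[150.0, 3.6], [149.9, 3.0], [149.8, 2.6], [149.9, 2.9], [149.4, -0.2]]
176 [ 45 141 181] [[147.1, 3.0], [147.0, 2.5], [147.0, 2.5], [147.0, 2.3], [146.6, 0.0]]
180 [ 30 231 229] [[144.1, 2.2], [144.0, 1.8], [144.0, 2.0], [144.0, 1.9], [143.7, 0.2]]
184 [ 35 230 229] [[141.0, 1.1], [141.0, 1.3], [141.1, 1.5], [141.1, 1.4], [140.8, -0.1]]
188 [ 37 230 229] [[138.0, 0.4], [138.0, 0.7], [138.0, 0.8], [138.0, 0.6], [137.9, 0.1]]
192 [66 71 74] [[135.1, 0.6], [134.9, 0.1], [135.1, 0.6], [135.0, 0.5], [135.0, 0.2]]
196 [68 73 76] [[132.1, 0.7], [132.1, 0.5], [132.0, 0.3], [132.0, 0.1], [132.0, 0.1]]
200 [68 74 75] [[129.1, 0.4], [129.0, 0.3], [129.2, 1.0], [129.1, 0.3], [129.0, 0.2]]
204 [71 74 76] [[126.1, 0.4], [126.0, 0.3], [126.1, 0.5], [126.0, 0.1], [125.9, -0.4]]
```

```bash
python3 -c "
from h import *
print(arm.job_done())"
```

```text
the job is handed in; nothing more can be done
None
```

The red-dotted carrier is up the ramp against the orange stop. The yellow catch reads about 6 mm proud behind it. The highest push force I read was about 10 N on the foot and about 7 N at the stop. The gripper is clear and the job is handed in.

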